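Shut and latch the spring gate of the paint-jar caddy

ROBOT

A 6-joint arm with a two-finger parallel gripper is mounted at the origin on the work surface. World frame = base frame: x ahead of the robot, y to its left, z up, the work surface at z = 0. Lengths are in mm, angles in rad, forces in N, time in s.
With the tool pointing down it reaches from about 275 to 825 mm from the base axis. Payload 5.2 kg.
Tool frame: the origin (TCP) lies at the very end of the fingers, on their centre line; the grasp point (between the pads) lies 19 mm behind it; z points along the fingers, y is the line along which they close (so a half turn about z gives the same grasp; the last joint's range is limited). The gripper opens to 93 mm and grips with 3 to 60 N. Pads are 15 mm wide; open, the fingers measure 128 mm over their backs; the gripper's body (75 mm by 188 mm) begins 65 mm behind the grasp point.
Start: joints at [0.992, 0.259, 1.535, -0, 1.348, -0.203], TCP at [201.838, 511.631, 218.653] pointing down, gripper open.
Joint ranges: [-3.14, 3.14], [-0.91, 2.08], [0.19, 2.58], [-1.22, 4.36], [0.22, 2.71], [-3.12, 3.12]. Speed limits (rad/s): [2.57, 2.57, 3.14, 3.14, 3.14, 3.14].

INTERFACE

Orientations are given as [roll, pitch, yaw] about the fixed x, y, z axes, in that order (R = Rz(yaw) Ry(pitch) Rx(roll)).
In Python, from bench import robot gives the robot as it stands. The module is installed in compiled form; this text tells all that it offers. Calls block until the motion is done:
- robot.move_ptp(position, orientation): joint-space move of the TCP to a pose.
- robot.move_linear(position, ori=None, speed=150, f_stop=None): straight line of the TCP; ori=None keeps the orientation; speed is the mean speed in mm/s. With f_stop (N) it stops when the force on the tool has changed by that much, and returns True; else False.
- robot.move_j(angles): joint-space move.
- robot.move_gripper(opening): opening from 0.0 (shut) to 1.0 (fully open); the grip force is fixed at half the most; returns when the fingers have stopped.
- robot.sleep(seconds).
- robot.inverse_kinematics(position, orientation): joint angles nearest the present ones, or None.
- robot.get_image(name): name is "side" or "top"; returns a dict with "img" (400x640x3 uint8, blue, green, red), "fovy" (degrees; the focal length in pixels is half the picture's height over the tangent of half this angle, whatever the lens; pixels are square), "cx", "cy" (the principal point, pixels), "eye" and "orientation" of the camera in the world. Camera axes: x right, y down, z forward; pixel columns grow to the right and rows downward; lengths in mm; the calibration is good to about 2 mm. A picture is of the moment at which its call begins. There is no depth.
A pose or a line that the arm cannot do raises robot.MotionError and nothing moves.
- robot.hand_in(): hands the job in; it is judged then, once.
Readings, each from a call of its own:
- robot.current_t(): time.
- robot.current_qpos(): joint angles.
- robot.current_joint_vel(): joint speeds.
- robot.current_joint_efforts(): joint torques, N m.
- robot.current_tcp_pos(): TCP position.
- robot.current_eef_rot(): TCP orientation.
- robot.current_contact_force(): force on the tool from outside, world axes, zero at the start.
- robot.current_ft_torque(): the same for the moment, N m.
- robot.current_gripper_width(): opening from 0.0 (shut) to 1.0 (fully open).
- robot.current_finger_force(): force on a finger pad.
Only numpy, scipy, OpenCV 4.12 (cv2) and the standard library are available. Lean on these libraries where they do the work, as an engineer would, in place of code of your own. Each camera call takes 0.05 s, during which the arm holds its last target. There are 200 camera calls.

TASK

Close the spring gate across the front of the paint-jar caddy and latch it: take it by its red knob, lift it and swing it shut against its spring, let it down behind the yellow catch and let go once the catch holds it. Do not let the gate fly back open, do not bump the jars, and leave the other things on the table where they are.

Things in the scene. Friction and masses are not known exactly. Their poses are not given: they have to be found in the camera images.
- caddy: plywood jar caddy fixed to the table: board 200 (x) by 340 (y) by 12 mm, walls to 70 mm high at back (+x) and sides, front (-x, towards the robot) open. Origin at the centre of its underside, x to its back, y to its left seen from the robot. Jars stand at x = +45 mm, y about -95, 0, +95; the gate's post is at (-80, +140) mm, the yellow catch at (-90, -125) mm
- pivot (a point): point on the axis of the upright steel post (12 mm thick, top 153 mm above the table) at the caddy's front left, which carries the gate: a level round blue bar 12 mm thick, 285 mm long from this axis. The point is at the height of the bar's axis when the gate is down, 65 mm. A torsion spring on the post pulls the gate open: 0.8 N m per rad of swing (about 6 N at the knob when shut)
- gate (a joint): swing of the gate (rad), growing anticlockwise seen from above as it shuts. Near 0 the spring is slack and the bar points out of the front (155 degrees clockwise from caddy +x). At 1.13 it lies along the front, pointing to caddy -y, its end against the back of the catch; hard stop at 1.27, clear of the jars. Friction 0.12 N m; let go unlatched, it flies open
- gate_lift (a joint): height (m) by which the gate, with its sleeve, has been lifted along the post: 0 down, 0.05 at most. It sinks back by its own weight (gate, knob and sleeve together about 0.3 kg)
- knob_mid (a point): middle of the gate's red upright knob: a cylinder 24 mm thick and 50 mm tall that spins freely on the bar, 160 mm from the post's axis. With the gate down the knob spans 78 to 128 mm above the table, this point being at 103 mm; the bar's top is at 71 mm
- catch_top (a point): middle of the top edge of the yellow catch: upright plate 8 mm thick (caddy x), 40 mm wide (y), top 75 mm above the table, 265 mm from the post. The bar must be lifted at least 16 mm (25 to 35 is comfortable) to pass over it (wind to about 1.2 rad), then let down behind it, on the jars' side (+x), where the spring presses the bar against it
- jar_orange: closed orange paint jar with a white cap, radius 32 mm, 108 mm tall, about 0.3 kg, loose, standing in the caddy behind the gate line; origin at the centre of its underside, z up
- jar_dark: closed dark blue-black paint jar with a white cap, radius 32 mm, 108 mm tall, about 0.3 kg, loose, standing in the caddy behind the gate line; origin at the centre of its underside, z up
- jar_teal: closed teal paint jar with a white cap, radius 32 mm, 108 mm tall, about 0.3 kg, loose, standing in the caddy behind the gate line; origin at the centre of its underside, z up
- plate: white plate, 170 mm across, loose bystander on the table; origin at the centre of its underside
- cup_red: red cup, 72 mm across, 100 mm tall, loose bystander; origin at the centre of its underside
- cup_clear: clear cup, 72 mm across, 100 mm tall, loose bystander; origin at the centre of its underside
- brush: paint brush lying on the table, loose bystander; origin under its middle
- glue: white glue bottle with a yellow cap, 56 mm across, 150 mm tall, loose bystander; origin at the centre of its underside
There are look-alikes about, which are no part of the job. Leave any purple look-alike of the jar_dark alone.

How it is judged (in metres and radians):
On the way:
1. the gate is lifted over the catch and wound past it (value of joint gate above 1.11 rad and value of joint gate_lift above 0.012 m), for 0.02 s.
At the end, for the whole second after the job is handed in: the gate is shut (joint above 1.095 rad), down (lifted less than 6 mm) behind the catch and at rest, held by the catch alone; the jars stand upright within 15 mm of where they were (value of joint gate above 1.095 rad and value of joint gate_lift below 0.006 m and velocity of joint gate between -0.1 and 0.1 rad/s and distance of each of jar_orange, jar_dark, jar_teal from where it was at the start of the episode below 0.015 m and angle between each of jar_orange, jar_dark, jar_teal's own z axis and vertical below 0.15 rad); the robot touches nothing.
It fails at once if the gate was let fly back open (faster than 2.5 rad/s, short of the catch) (velocity of joint gate below -2.5 rad/s and value of joint gate below 1 rad).
It fails at once if a jar was bumped: pushed by the robot with more than 4 N (contact force between any of jar_orange, jar_dark, jar_teal and the fingers above 4 N or contact force between any of jar_orange, jar_dark, jar_teal and the arm above 4 N).
It fails at once if a bystander was moved by more than 30 mm (distance of any of plate, cup_red, cup_clear, brush, glue from where it was at the start of the episode above 0.03 m).
It also fails if it takes over 38 s, if anything falls off the work surface, if the arm or the gripper's body presses on something with over 40 N, if the wrist force passes 120 N, or if a joint passes its speed limit or range.

## Working session

There is one attempt and no reset: what is moved stays moved. The work goes in short steps, each a Python script; the robot and the scene stay as the last script left them, time stands still between calls to the robot, and variables do not carry over. Pictures are saved under pics/ and viewed, at most 10 in all, crops included, and the job is handed in when it is done.

```bash
mkdir -p pics; cat > h.py <<'E'
import numpy as np, cv2
from scipy.spatial.transform import Rotation as R
from bench import robot
def ray(c,u,v):
    f=200/np.tan(np.radians(c['fovy'])/2)
    d=np.array([(u-c['cx'])/f,(v-c['cy'])/f,1.])
    return np.array(c['eye'],float), rot(c)@(d/np.linalg.norm(d))
def rot(c):
    o=np.array(c['orientation'],float)
    return o if o.shape==(3,3) else R.from_euler('xyz',o).as_matrix()
def plane(c,u,v,z):
    e,d=ray(c,u,v); return e+d*(z-e[2])/d[2]
def proj(c,p):
    f=200/np.tan(np.radians(c['fovy'])/2)
    q=rot(c).T@(np.array(p,float)-np.array(c['eye'],float)); return np.array([c['cx']+f*q[0]/q[2],c['cy']+f*q[1]/q[2]])
E
python3 - <<'E'
from h import *
for n in('top','side'):
    c=robot.get_image(n); cv2.imwrite(f'pics/{n}0.png',c['img']); print(n,{k:v for k,v in c.items() if k!='img'},robot.current_t())
E
```

```text
top {'fovy': 56.380313397167406, 'cx': 323.9072760280083, 'cy': 194.6367857439772, 'eye': array([ 497.56648444,  -31.22279243, 1453.99814966]), 'orientation': array([-3.06796005,  0.00767485, -1.59077219])} 0.05
side {'fovy': 43.16645273954219, 'cx': 323.85923950032253, 'cy': 202.4870763301147, 'eye': array([  -14.66425559, -1247.49335737,   891.53126819]), 'orientation': array([-2.09712161, -0.02037491, -0.4256757 ])} 0.1
```

View pics/top0.png

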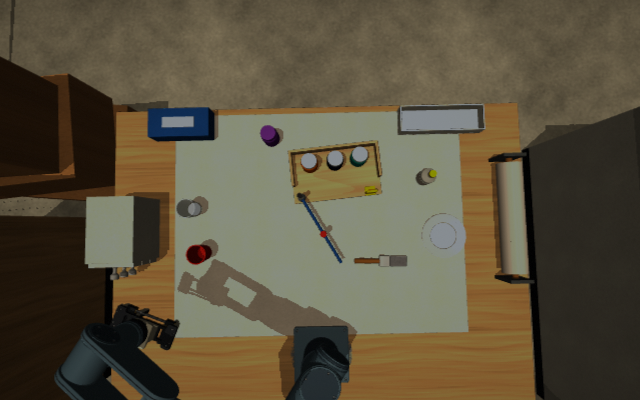

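View pics/side0.png

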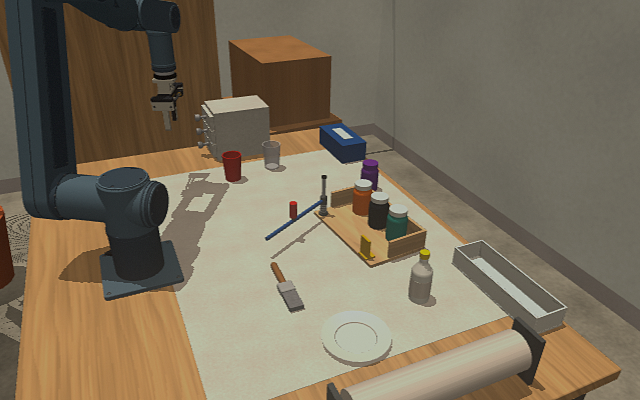

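The top view shows the red knob at (323,234), the post at (302,197), the yellow catch at (372,190) and the blue bar ending at (341,261). In the side view the knob is at (293,210), the post top at (324,178) and the catch at (366,247). Red candidates are the small knob on the blue bar and the large cup at top (198,254); the knob is the one on the bar. The purple jar at top (270,135) is outside the caddy, so it's the look-alike.

```bash
python3 - <<'E'
from h import *
def blob(c,lo,hi,box):
    h=cv2.cvtColor(c['img'],cv2.COLOR_BGR2HSV); m=cv2.inRange(h,lo,hi)
    k=np.zeros_like(m); x0,y0,x1,y1=box; k[y0:y1,x0:x1]=m[y0:y1,x0:x1]
    n,l,s,ce=cv2.connectedComponentsWithStats(k); i=1+s[1:,4].argmax(); return ce[i],s[i]
def tri(a,pa,b,pb):
    e1,d1=ray(a,*pa);e2,d2=ray(b,*pb)
    s=np.linalg.lstsq(np.c_[d1,-d2],e2-e1,rcond=None)[0]; p,q=e1+s[0]*d1,e2+s[1]*d2
    return (p+q)/2,np.linalg.norm(p-q)
t=robot.get_image('top');s=robot.get_image('side')
red=((0,150,60),(6,255,255)); yel=((24,150,60),(34,255,255)); blu=((100,120,40),(118,255,255))
kt,a=blob(t,*red,(310,220,340,250));ks,b=blob(s,*red,(280,190,310,230))
print('knob',kt,a,ks,b,tri(t,kt,s,ks),plane(t,*kt,120))
ct,a=blob(t,*yel,(355,180,390,200));cs,b=blob(s,*yel,(350,225,385,265))
print('catch',ct,a,cs,b,tri(t,ct,s,cs),plane(t,*ct,65))
h=cv2.cvtColor(t['img'],cv2.COLOR_BGR2HSV);m=cv2.inRange(h,*blu);k=np.zeros_like(m);k[195:270,295:350]=m[195:270,295:350]
v,u=np.nonzero(k);P=np.array([plane(t,x,y,70) for x,y in zip(u,v)]);l=cv2.fitLine(P[:,:2].astype(np.float32),2,0,.01,.01).ravel();print('bar',l,np.degrees(np.arctan2(l[1],l[0])),P[v.argmin()],P[v.argmax()])
print('post',tri(t,(302,195),s,(324,177)))
def up(im,x0,y0,x1,y1):return cv2.resize(im[y0:y1,x0:x1],(400,400),interpolation=cv2.INTER_CUBIC)
cv2.imwrite('pics/crop.png',np.hstack([up(t['img'],285,135,395,245) if 0 else up(t['img'],280,140,410,270),up(s['img'],255,165,365,275) if 0 else up(s['img'],260,160,390,290)]))
E
```

```text
knob [322.93333333 233.56666667] [320 231   7   6  30] [292.78313253 209.        ] [290 201   7  18  83] (array([457.17588954, -16.65112568, 102.44086941]), np.float64(0.680694767119572)) [457.38919632 -16.71407513 120.        ]
catch [370.20879121 190.26373626] [365 186  13  10  91] [362.5 235. ] [362 235   2   1   2] (array([ 608.67012758, -192.58144781,   77.7901465 ]), np.float64(7.2960818873271585)) [ 613.03538536 -195.71407586   65.        ]
bar [  0.8620275    0.50686145 468.75446     -9.507846  ] 30.454996 [585.18861532  55.39195793  70.        ] [350.85958382 -76.72596044  70.        ]
post (array([593.37214109,  53.9197719 , 151.31935756]), np.float64(1.682567027889108))
```

View pics/crop.png

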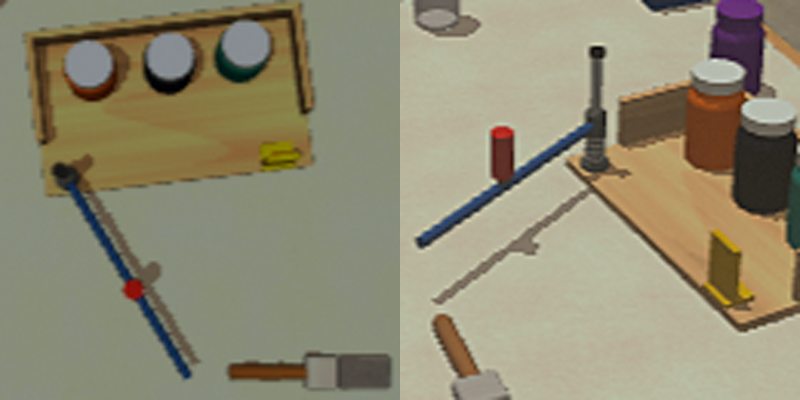

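The crop confirms the red knob on the bar, the post and the catch. In the top picture the post top is at about (300.5,195.2). In the side picture the catch's top edge runs from (361.7,235.4) to (369.8,241). I'll cross-check the pivot before reaching.

```bash
python3 - <<'E'
from h import *
t=robot.get_image('top');s=robot.get_image('side')
K=np.array([457.3,-16.6]);
print('post top plane',plane(t,300.5,195.2,153),plane(s,324,175.8,153))
print('catch top',plane(s,365.8,238.2,75), plane(t,370.5,189.5,75))
a=np.radians(30.45);Pv=K+160*np.array([np.cos(a),np.sin(a)]);print('pivot',Pv)
for z in(153,65): print(z,proj(t,[*Pv,z]),proj(s,[*Pv,z]))
# caddy yaw from front edge corners in top (z=12)
A=plane(t,280+48/3.077,140+193/3.077,12);B=plane(t,280+312/3.077,140+163/3.077,12);print(A,B,np.linalg.norm(A-B),np.degrees(np.arctan2(*(A-B)[:2][::-1]))-90)
yaw=np.radians(5.5);Rz=np.array([[np.cos(yaw),-np.sin(yaw)],[np.sin(yaw),np.cos(yaw)]])
print('catch pred',Pv+Rz@np.array([-10,-265]),'corner pred',Pv+Rz@[-20,30],Pv+Rz@[-20,-310])
im=cv2.cvtColor(t['img'],cv2.COLOR_BGR2GRAY);print(im[190:201,295:309])
E
```

```text
post top plane [593.4258438   58.73216098 153.        ] [594.65282863  58.86216902 153.        ]
catch top [ 608.15194585 -206.25583679   75.        ] [ 615.02119652 -195.69042714   75.        ]
pivot [595.23147889  64.48580104]
153 [298.84817504 194.71891517] [323.44016226 175.02670382]
65 [300.60783705 196.44789482] [322.90727319 198.8381398 ]
[575.00811609  87.90518394  12.        ] [ 606.0229433  -244.95374069   12.        ] 334.3007376754333 5.323284188462168
catch pred [ 610.67664133 -200.25264905] corner pred [572.44818235  92.43077194] [ 605.03573821 -246.0039355 ]
[[123 124 123 123 122 121 123 122 122 121 122 122 101  84]
 [121 122 121 122 121 120 121 121 120 120 120  99  78  75]
 [120 120 120 107  97 109 118 118  99  82  82  77  74  74]
 [119 119  87  46  37  51  78  80  73  73  74  74  74  74]
 [119  95  50  23  21  24  33  36  42  58  71  75  75  75]
 [119  91  44  21  22  22  24  28  31  34  63  75  75 101]
 [122  93  44  20  20  21  23  28  36  34  46  67 100 116]
 [124 118  92  49  25  20  27  42  44  34  33  59 100 115]
 [119 118  98  65  49  46  46  50  37  27  36  62  78 104]
 [121 119 108  76  46  49  41  37  33  26  45  65  71  75]
 [118 116 115  95  64  46  38  38  38  36  60  73  73  74]]
```

Pivot ≈ (595,64). It projects onto the dark post cap within 1 px, and the caddy yaw is about 5.4°, which agrees with the bar angle (gate ≈ 0). Now I'll grasp the knob.

```bash
cat >> h.py <<'E'
K=np.array([457.3,-16.6]); PV=np.array([595.2,64.0]); A0=np.radians(-149.6); ORI=[np.pi,0,np.radians(-85)]
def at(g,r=160.): return PV+r*np.array([np.cos(A0+g),np.sin(A0+g)])
def st(): print(round(robot.current_t(),2),np.round(robot.current_tcp_pos(),1),'F',np.round(robot.current_contact_force(),1),'w',round(robot.current_gripper_width(),3),'ff',robot.current_finger_force(),flush=True)
E
python3 - <<'E'
from h import *
print(robot.current_eef_rot())
for p in([*K,200],[*at(1.2),117]): 
    for y in(-85,95): print(robot.inverse_kinematics(p,[np.pi,0,np.radians(y)]))
robot.move_ptp([*K,200],ORI); st()
robot.move_linear([*K,87],speed=120,f_stop=8); st()
robot.move_gripper(0.0); st()
c=robot.get_image('side');cv2.imwrite('pics/g.png',cv2.resize(c['img'][130:290,210:410],(800,640))[:600])
E
```

```text
[-3.14092900e+00 -9.51897704e-05  2.76580309e+00]
[-2.80846972e-01  1.05502780e-01  1.77275567e+00 -4.44089210e-16
  1.26333421e+00  2.77347922e+00]
[-0.28084697  0.10550278  1.77275567  0.          1.26333421 -0.36811343]
[-3.27689038e-01  4.74715790e-01  1.47412507e+00 -4.44089210e-16
  1.19275179e+00  2.72663715e+00]
[-0.32768904  0.47471579  1.47412507  0.          1.19275179 -0.4149555 ]
2.82 [457.3 -16.2 200. ] F [-0.8  0.3  0.3] w 0.999 ff 0.0
3.91 [457.8 -16.7  87.6] F [0.8 0.1 0.5] w 1.0 ff 0.0
4.99 [456.7 -16.7  86.9] F [-3.  -0.1  2.7] w 0.253 ff 29.998362958431244
```

View pics/g.png

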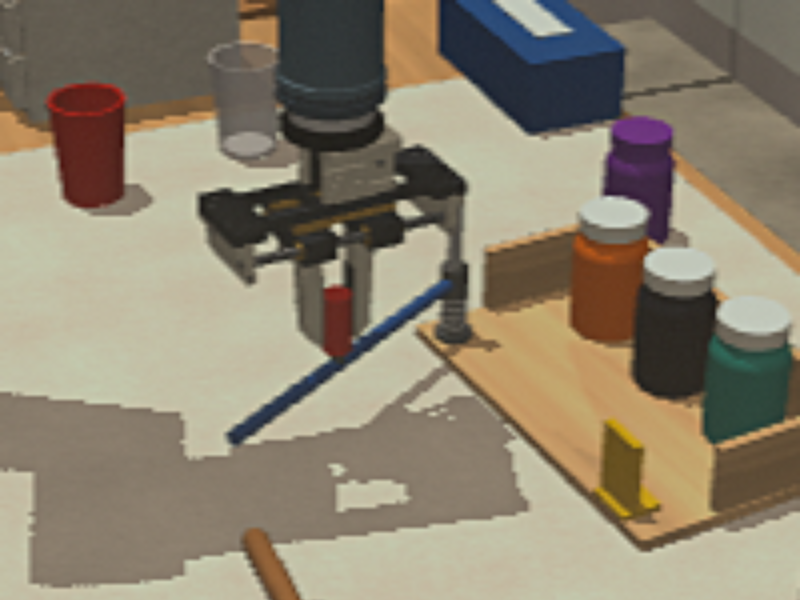

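The picture shows the knob held between the fingers at crop (338,320), and the width is 23.5 mm against a 24 mm knob. The gripper clears the post. Next I'll lift and swing.

```bash
python3 - <<'E'
from h import *
p=robot.current_tcp_pos(); robot.move_linear([p[0],p[1],117],speed=60); st()
for g in np.linspace(0,1.21,10)[1:]:
    robot.move_linear([*at(g),117],speed=55); print(round(g,2),end=' '); st()
    F=robot.current_contact_force()
    if np.linalg.norm(F)>30 or robot.current_gripper_width()<.2: print('check');break
c=robot.get_image('side');cv2.imwrite('pics/s.png',cv2.resize(c['img'][130:290,230:430],(750,600)))
E
```

```text
5.69 [456.8 -16.6 117.1] F [-0.6  0.2 -3.7] w 0.255 ff 29.99944120645523
0.13 6.24 [469.9 -35.1 117. ] F [ 1.1  0.9 -2.3] w 0.251 ff 29.99856323003769
0.27 6.78 [484.4 -50.8 117.1] F [ 2.3  4.  -3.2] w 0.254 ff 29.996196627616882
0.4 7.33 [500.2 -63.7 116.9] F [ 2.   5.7 -3. ] w 0.254 ff 29.99553143978119
0.54 7.87 [517.8 -74.7 116.6] F [ 3.2  7.  -2.2] w 0.252 ff 29.99549835920334
0.67 8.41 [536.6 -83.2 116.3] F [ 0.4  8.  -2.5] w 0.253 ff 29.995539486408234
0.81 8.95 [556.4 -89.2 115.9] F [-1.6  9.4 -2.7] w 0.255 ff 29.995485842227936
0.94 9.49 [576.8 -92.5 115.6] F [-3.3  8.5 -1.9] w 0.252 ff 29.995585083961487
1.08 10.03 [597.6 -93.3 115.3] F [-4.9  8.6 -2.7] w 0.255 ff 29.99569147825241
1.21 10.57 [618.4 -91.3 115. ] F [-7.   7.9 -2. ] w 0.256 ff 29.99561995267868
```

View pics/s.png

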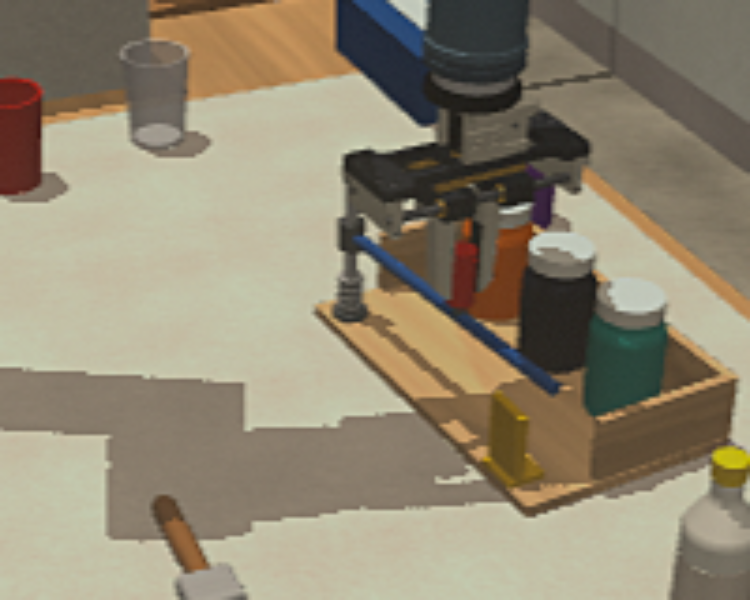

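The picture shows the bar lifted and past the catch: bar end at crop (555,388), catch top at (510,410), on the jars' side, with the jars clear. By TCP the swing is about 1.19. Now I'll let it down, ease it back onto the catch, and check before releasing.

```bash
python3 - <<'E'
from h import *
print(robot.move_linear([*at(1.21),86.5],speed=40,f_stop=10)); st()
z=robot.current_tcp_pos()[2]
for g in(1.18,1.15,1.12):
    robot.move_linear([*at(g),86.5],speed=20); print(g,end=' '); st()
c=robot.get_image('side');cv2.imwrite('pics/d.png',cv2.resize(c['img'][130:290,230:430],(750,600)))
E
```

```text
False
11.54 [618.5 -91.7  85.8] F [-7.8  6.6  3.2] w 0.25 ff 29.999574422836304
1.18 11.93 [614.  -92.3  85.8] F [-7.   6.6  2.3] w 0.253 ff 29.999015629291534
1.15 12.32 [609.3 -92.9  85.9] F [-6.7  7.   2.2] w 0.25 ff 29.998992383480072
1.12 12.72 [607.8 -93.   86. ] F [ 2.9  9.1 -4.1] w 0.254 ff 29.995847940444946
```

View pics/d.png

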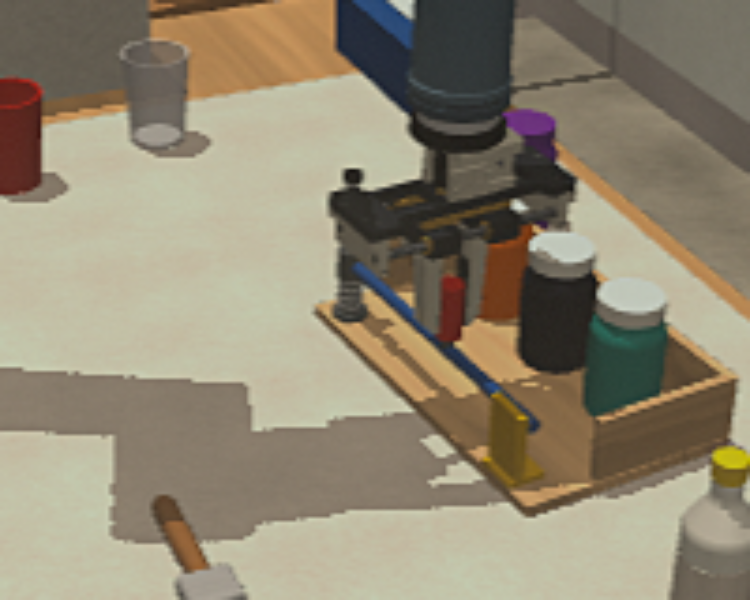

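The bar is down behind the catch, with its end at crop (535,425) hidden by the catch plate. The force in x reversed from -7 to +3 N, so the catch is carrying the spring. Release and withdraw.

```bash
python3 - <<'E'
from h import *
robot.move_gripper(0.6); st()
p=robot.current_tcp_pos(); robot.move_linear([p[0],p[1],230],speed=100); st()
robot.sleep(.3)
c=robot.get_image('side');a=cv2.resize(c['img'][170:270,270:420],(600,400),interpolation=cv2.INTER_CUBIC);cv2.imwrite('pics/e.png',a)
E
```

```text
13.49 [607.9 -95.6  86.5] F [-0.3 -0.6 -0.3] w 0.6 ff 0.0
15.07 [607.6 -95.5 229.2] F [0.4 0.4 0.1] w 0.6 ff 0.0
```

View pics/e.png

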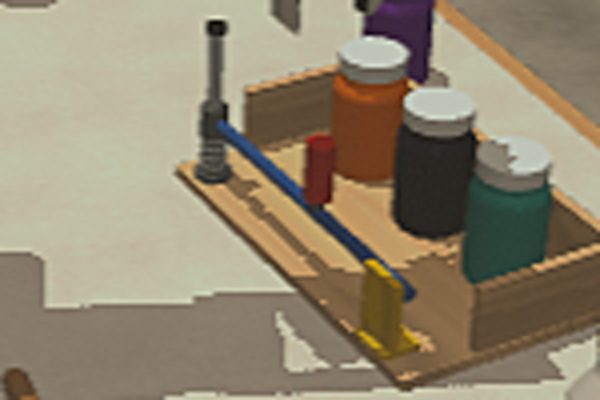

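The gate is holding behind the catch with the gripper clear: bar end at crop (407,290) behind the catch, and the jars are standing. One numeric check on the height, then I'll hand in.

```bash
python3 - <<'E'
from h import *
s=robot.get_image('side');h=cv2.cvtColor(s['img'],cv2.COLOR_BGR2HSV);m=cv2.inRange(h,(0,150,60),(6,255,255));m[:200]=0;m[235:]=0;m[:,:335]=0;m[:,365:]=0
v,u=np.nonzero(m);print(u.mean(),v.mean(),len(u));
for z in(103,115):print(z,proj(s,[608.5,-95,z]))
ok=abs(v.mean()-proj(s,[608.5,-95,103])[1])<1.7;print(ok)
if ok: print(robot.hand_in())
E
```

```text
349.6666666666667 211.77477477477478 111
103 [348.876165   211.33142714]
115 [349.05655637 207.91836558]
True
the job is handed in; nothing more can be done
None
```

The gate is shut, down and held by the yellow catch alone, with the gripper clear and the jars still standing; I handed the job in at about 15.5 s of the 38 s allowed, and no verdict came back.

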